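# Feed a tube home with a locking carriage

### The arm

A 7-joint arm with a two-finger parallel gripper is mounted at the origin on the work surface; the furniture and walls round the work are solid. World frame = base frame: x ahead of the robot, y to its left, z up, the work surface at z = 0. Lengths are in m, angles in rad, forces in N, time in s.
With the tool pointing down it reaches from about 0.425 to 0.925 m from the base axis. Payload 6.8 kg.
Tool frame: the origin (TCP) lies at the very end of the fingers, on their centre line; the grasp point (between the pads) lies 19 mm behind it; z points along the fingers, y is the line along which they close (so a half turn about z gives the same grasp; the last joint's range is limited). The gripper opens to 85 mm and grips with 20 to 120 N. Pads are 22 mm wide; open, the fingers measure 114 mm over their backs; the gripper's body (76 mm by 85 mm) begins 54 mm behind the grasp point. The pads swing forward as they close: fully open they stand 13 mm farther back than shut.
Start: joints at [-1.314, 0.477, 0.022, 1.555, -0.011, 1.109, -0.083], TCP at [0.241, 0.631, 0.231] pointing down, gripper open.
Joint ranges: [-2.96, 2.96], [-0.34, 2.1], [-1.41, 1.46], [0.24, 2.44], [-1.37, 4.51], [0.17, 1.92], [-2.96, 2.96]. Speed limits (rad/s): [2.39, 2.39, 3.14, 3.14, 3.14, 3.14, 3.14].

### API

Orientations are given as a unit quaternion [w, x, y, z].
In Python, from station import bot gives the robot as it stands.
- The arm moves only by the tool jog_arm, never from a script. Its argument "motion" is a list of rows, each a list of 7 numbers: the turn, a rotation vector about the tool's x, y, z in rad, then the shift along the tool's x, y, z in mm, then the finger opening in mm, from 0 to 85.4. A call has 1 to 10 rows; each row is the pose to reach, as a shift and turn from the pose commanded when the call began, along the tool's axes at that moment; what a row does not reach only later rows make up. A row lasts 1/8 s, in which the tool goes at most 62.5 mm and 10.7 degrees, less where a joint would pass 70% of its speed; a pose out of reach is approached as far as the arm can. A call with a gripper value outside its range is refused whole. The fingers move at their own pace and stop on an object; "grip_force" is the grip in N (left out, the last holds). Time passes only in rows, so rows that repeat a pose let the fingers close. It gives the time, the measured TCP pose, the force, the opening and the grip force at its end, in the units of the state.
- bot.get_obs(): the state, without advancing time (a new reading comes with each control period).
- bot.read_camera(name): name is "scene" or "top" or "wrist"; returns a dict with "pixels" (420x560x3 uint8, red, green, blue), "camera_matrix" (3x3 intrinsics, pixels), "T" (4x4, takes a point from camera to world coordinates); the wrist camera has in their place "tool_from_camera" (4x4, takes a point from camera to tool coordinates, whose origin is the TCP and whose axes are the flange's). Camera axes: x right, y down, z forward; pixel columns grow to the right and rows downward; lengths in m; the calibration is good to about 2 mm. The wrist camera is an equidistant fisheye: a pixel r from the principal point sees the ray r / f radians off the axis. A picture is of the moment at which its call begins: read the wrist's pose just before it. There is no depth.
- bot.hand_in(): hands the job in; it is judged then, once.
Trained networks look in a picture, given as the dict that the camera call returned (one of the last four; its "shot" number tells which), for a name from the list of things; names that differ only in an ending like _2 or _b are one class to them, and where a whole thing is asked for, a point or a joint stands for the part that bears it (a point fixed in the world has none). Each returns a list of dicts, best first, with "score" (0 to 1); they miss things now and then, are a little off and sometimes report something else, mostly with a low value. They report only what shows in the picture. A call takes as long as a camera call. They do not tell look-alikes from the thing itself.
- bot.spot_in(thing, picture): "xy" ([column, row] in pixels, amid what is visible of it).
- bot.tip_of(thing, picture): "xy" ([column, row] in pixels: a listed point, or the origin of a listed thing).
The state is a dict: "t": time; "q": joint angles; "joint_vel": joint speeds; "joint_torque": joint torques, N m; "eef_pos": TCP position; "tool_rot": TCP orientation; "contact_force": force on the tool from outside, world axes, zero at the start; "torque": the same for the moment, N m; "gripper_width": opening from 0.0 (shut) to 1.0 (fully open); "grasp_force": force on a finger pad.
Only numpy, scipy, OpenCV 4.12 (cv2) and the standard library are available. Lean on these libraries where they do the work, as an engineer would, in place of code of your own. Each camera call takes 0.05 s, during which the arm holds its last target. There are 200 camera calls.

### The job

Press the red lock button on top of the blue carriage and, keeping it pressed, push the carriage along its rails until it is fully home against its yellow end stops, so that it shoves the loose square tube ahead of it into welding position. Then let the button come right up, so that the carriage locks there. Do not touch or lift the tube yourself, and leave the tape measure, magnet, bolt and nut where they are.

Things in the scene. Friction and masses are not known exactly. Their poses are not given: they have to be found in the camera images.
- feeder: Fixed tube feeder: base plate 94 (x) x 360 (y) x 12 mm, two steel guide rails along y (tops 26 mm high). Origin on the worktop under the rails' centre line, z up. Its own +y axis is the FEED DIRECTION, towards the yellow end stops (34 mm high, x +-38, y 35 to 51 mm) and the steel fence (62 mm wide, 56 mm high, near face at y +134). Plate from y -190 to +170.
- carriage (a joint): Blue carriage along the feed direction, m: 0 = back, 0.130 = home on the rigid end stops; starts at 0 to 0.04. It is 88 mm wide, 70 mm long, deck 49 mm above the worktop. With the button pressed it slides with 1.5 N plus 8 N per m/s; else lock teeth hold it, with up to 5 mm of play. No spring: it stays where left.
- lock_button (a joint): Travel of the red lock button, straight down, m: 0 = up (carriage locked), 0.008 = fully down. The lock lets go at about 0.004; keep 0.005 or more while sliding. 2.5 N starts it, 4.5 N takes it fully down; it springs back up by itself.
- button_top (a point): Centre of the flat top of the red lock button (34 mm across, 36 mm along the feed direction), 62 mm above the worktop when up, on the feeder's centre line (x = 0). Moves with carriage and button; axes parallel to the feeder's.
- push_plate (a point): Middle of the top edge of the upright steel push plate's face that looks at the button. The plate is part of the carriage, just ahead of the button in the feed direction: 64 mm wide, 8 mm thick, up to 93 mm above the worktop, face 25 mm ahead of the button's centre. A fingertip on the button can push the carriage by this face. The deck is open behind and beside the button.
- tube: Loose rusty square tube 25 x 90 x 25 mm, 0.1 to 0.2 kg, lying on the base plate (underside 12 mm above the worktop) between the rails ahead of the carriage, its own y along the feed, 2 mm play each side. Origin: centre of its underside. The carriage's nose pushes it; with the carriage home its origin is at y = +85 to +89 mm of the feeder.
- tape_measure: Bystander: yellow tape measure 39 x 90 x 62 mm, loose beside the feeder. Origin: centre of its underside.
- weld_magnet: Bystander: flat red triangular welding magnet 82 x 104 x 16 mm, loose. Origin: centre of its underside.
- bolt: Bystander: lying steel bolt 24 x 80 x 28 mm, loose. Origin: centre of its underside.
- nut: Bystander: rusty hexagon nut 35 x 30 x 16 mm, loose. Origin: centre of its underside.
There are look-alikes about, which are no part of the job. There is more than one size of the tube; the one meant has the size given above.

How it is judged:
By the outcome, as a careful person would: the job done as asked, in the order asked, and still so for the second after the job is handed in, with the robot touching nothing.
It also fails if it takes over 32 s, if anything falls off the work surface, if the arm or the gripper's body presses on something with over 40 N, if the wrist force passes 120 N, or if a joint passes its speed limit or range.

## Working session

There is one attempt and no reset: what is moved stays moved. The work goes in short steps, Python scripts to look and compute and a tool call to move; the robot and the scene stay as the last step left them, time stands still between calls to the robot, and variables do not carry over. Pictures are saved under pics/ and viewed, at most 10 in all, crops included, and the job is handed in when it is done.

Besides the shell and the picture viewer there is one more tool, called as name(argument=value, ...) on one line, values as JSON. jog_arm: Moves the arm, as the interface text tells. Its arguments: {"type":"object","properties":{"motion":{"type":"array"},"grip_force":{"type":"number"}},"required":["motion"]}

```bash
mkdir -p pics; cat > h.py <<'E'
import numpy as np,cv2
from station import bot
def ray(p,uv):
    K=np.array(p["camera_matrix"]);T=np.array(p["T"])
    d=T[:3,:3]@np.linalg.inv(K)@np.array([uv[0],uv[1],1.]);return T[:3,3],d
def atz(p,uv,z):
    o,d=ray(p,uv);return o+d*(z-o[2])/d[2]
def proj(p,X):
    K=np.array(p["camera_matrix"]);T=np.array(p["T"])
    c=T[:3,:3].T@(np.array(X)-T[:3,3]);u=K@c;return u[:2]/u[2]
def save(p,n): cv2.imwrite("pics/"+n,cv2.cvtColor(p["pixels"],cv2.COLOR_RGB2BGR))
E
python3 - <<'E'
from h import *
np.set_printoptions(precision=4,suppress=True)
o=bot.get_obs();print(o["t"],o["eef_pos"],o["tool_rot"])
for n in("scene","top"):
    p=bot.read_camera(n);save(p,n+".png")
    print(n,np.array(p["T"])[:3,3])
    for th,z in(("button_top",.062),("push_plate",.093),("feeder",0),("tube",.012)):
        for r in bot.tip_of(th,p)[:3]: print(th,r["score"],r["xy"],atz(p,r["xy"],z))
E
```

```text
0.0 [0.2406 0.63   0.2303] [-0.0001  0.1814  0.9834 -0.001 ]
scene [ 0.1253 -0.387   0.504 ]
button_top 0.94 [317.0, 306.3] [0.4808 0.0144 0.062 ]
push_plate 0.74 [313.8, 273.7] [0.4968 0.0431 0.093 ]
feeder 0.91 [289.6, 280.8] [0.5347 0.148  0.    ]
tube 0.88 [218.7, 216.1] [0.5358 0.3906 0.012 ]
tube 0.68 [288.0, 267.3] [0.5454 0.1674 0.012 ]
top [0.4599 0.224  0.9626]
button_top 0.78 [371.8, 246.2] [0.4797 0.0277 0.062 ]
push_plate 0.65 [361.9, 235.8] [0.5001 0.053  0.093 ]
feeder 0.62 [310.9, 222.2] [0.5372 0.1452 0.    ]
tube 0.96 [187.3, 219.9] [0.5484 0.4137 0.012 ]
tube 0.95 [296.1, 217.2] [0.548  0.1779 0.012 ]
tube 0.78 [231.0, 135.2] [0.7339 0.3161 0.012 ]
```

View pics/scene.png

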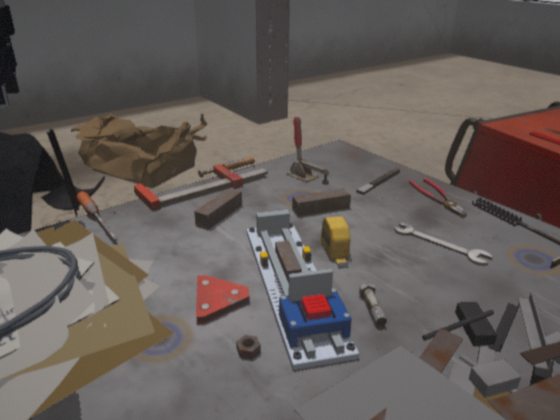

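View pics/top.png

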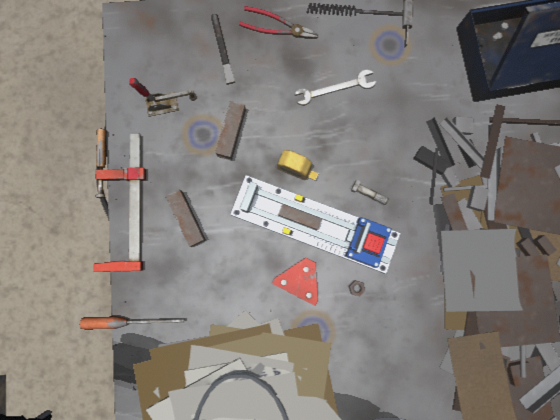

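The button at top (372,244) is the only one, on the feeder's carriage. The tube that counts is the one between the rails at top (298,217). The loose brown tubes at (187,219) and (231,135) are look-alikes, and the magnet at (298,282) is also red. Next I'll fit the feeder pose and check it in a close crop.

```bash
python3 - <<'E'
from h import *
np.set_printoptions(precision=4,suppress=True)
from scipy.optimize import least_squares
P={n:bot.read_camera(n) for n in("scene","top")}
loc={"button_top":None}
obs=[]
for n,p in P.items():
    for th in("button_top","push_plate","feeder"):
        r=bot.tip_of(th,p)
        if r: obs.append((p,th,np.array(r[0]["xy"])))
# white plate corners (z=.012) read from top picture, local (x,y)
p=P["top"]
C=[((239,176),(47,170)),((402,234),(47,-190)),((391,273),(-47,-190)),((232,212),(-47,170))]
def W(v,l): 
    c,s=np.cos(v[2]),np.sin(v[2]);x,y,z=np.array(l)/1000;return [v[0]+c*x-s*y,v[1]+s*x+c*y,z]
def res(v):
    e=[]
    for uv,l in C: e+=list(proj(p,W(v,(*l,12)))-uv)
    for q,th,uv in obs:
        L={"button_top":(0,v[3]*1000,62),"push_plate":(0,v[3]*1000+25,93),"feeder":(0,0,0)}[th]
        e+=list((proj(q,W(v,L))-uv)*(0.3 if th=="feeder" else 1))
    return np.array(e)
f=least_squares(res,[.535,.147,-.4,-.13],loss="soft_l1");v=f.x;print(v,res(v).reshape(-1,2))
np.save("fit.npy",v)
th=v[2];feed=np.array([-np.sin(th),np.cos(th)])
print("feed",feed,np.degrees(np.arctan2(feed[1],feed[0])),"button",W(v,(0,v[3]*1000,62)))
rows=[]
for n,q in P.items():
    im=cv2.cvtColor(q["pixels"],cv2.COLOR_RGB2BGR).copy();im=cv2.resize(im,None,fx=4,fy=4,interpolation=cv2.INTER_CUBIC)
    def poly(pts,col): cv2.polylines(im,[np.array([(proj(q,W(v,l))+.5)*4 for l in pts],int)],True,col,1)
    poly([(47,170,12),(47,-190,12),(-47,-190,12),(-47,170,12)],(0,255,0))
    b=v[3]*1000;poly([(17,b+18,62),(17,b-18,62),(-17,b-18,62),(-17,b+18,62)],(255,255,0));poly([(32,b+25,93),(32,b+33,93),(-32,b+33,93),(-32,b+25,93)],(255,0,255))
    poly([(38,35,34),(38,51,34),(-38,51,34),(-38,35,34)],(0,255,255))
    c=im[170*4:290*4,220*4:410*4] if n=="top" else im[205*4:365*4,235*4:365*4]
    rows.append(cv2.resize(c,None,fx=590/c.shape[0]*.8,fy=590/c.shape[0]*.8) if n!="top" else cv2.resize(c,None,fx=1,fy=1))
    cv2.imwrite(f"pics/fit_{n}.png",rows[-1])
E
```

```text
[ 0.536   0.1432 -0.3801 -0.1281] [[ 7.4909 -0.5674]
 [ 0.3316 -1.76  ]
 [-2.615   0.4023]
 [-0.7868  3.5115]
 [-0.3295 -0.0185]
 [ 2.2908 -4.2035]
 [ 0.313   0.6483]
 [-0.0874  0.6861]
 [ 0.2934  0.6101]
 [ 0.2518  0.3957]]
feed [0.371  0.9286] 68.22123928045202 button [np.float64(0.4884436357854668), np.float64(0.02419758547910228), np.float64(0.062)]
```

View pics/fit_top.png

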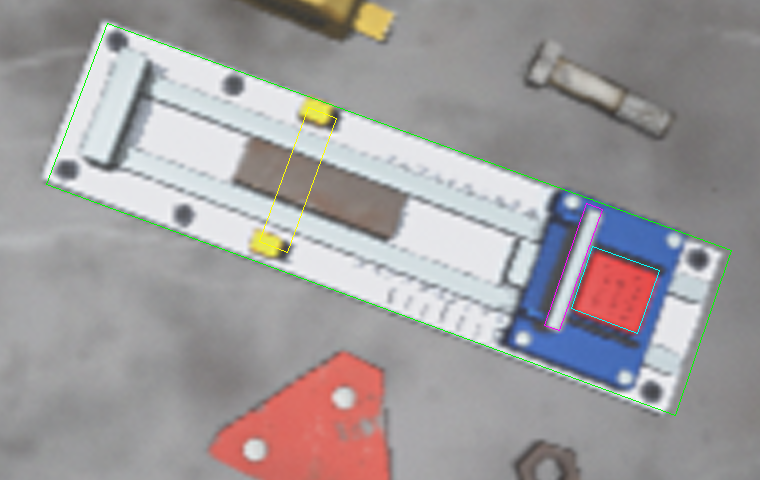

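View pics/fit_scene.png

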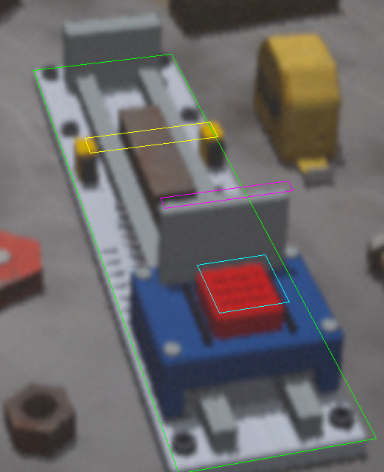

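The fit matches the top view to about 2 mm. The button is at crop pixel (616,290), world (0.488, 0.024), with the push plate just ahead of it and the right tube between the rails. Moving above the button now with the fingers shut.

jog_arm(motion=[[0,0,0.016,-447,-474,60,0],[0,0,0.016,-447,-474,60,0],[0,0,0.016,-447,-474,60,0],[0,0,0.016,-447,-474,60,0],[0,0,0.016,-447,-474,60,0],[0,0,0.016,-447,-474,60,0],[0,0,0.016,-447,-474,60,0],[0,0,0.016,-447,-474,60,0],[0,0,0.016,-447,-474,90,0],[0,0,0.016,-447,-474,90,0]], grip_force=40)

```text
t: 2.15
eef_pos: [0.4775, 0.0577, 0.1511]
tool_rot: [0.001, 0.189, 0.982, 0.001]
contact_force: [0.8, 1.3, 0.2]
gripper_width: -0.001
grasp_force: 0.0
```

jog_arm(motion=[[0,0,0,0,0,0,0],[0,0,0,0,0,0,0]])

```text
t: 2.4
eef_pos: [0.4765, 0.0596, 0.151]
tool_rot: [-0.0, 0.189, 0.982, 0.0]
contact_force: [-0.6, 0.7, 0.6]
gripper_width: -0.003
grasp_force: 0.0
```

```bash
cat >> h.py <<'E'
from scipy.spatial.transform import Rotation as R
def wray(o,p,uv):
    K=np.array(p["camera_matrix"]);a=(uv[0]-K[0,2])/K[0,0];b=(uv[1]-K[1,2])/K[1,1];r=np.hypot(a,b)
    d=np.array([np.sin(r)*a/r,np.sin(r)*b/r,np.cos(r)]);M=np.array(p["tool_from_camera"])
    w,x,y,z=o["tool_rot"];Q=R.from_quat([x,y,z,w]).as_matrix()
    return np.array(o["eef_pos"])+Q@M[:3,3],Q@M[:3,:3]@d,Q
def watz(o,p,uv,z):
    c,d,Q=wray(o,p,uv);X=c+d*(z-c[2])/d[2];return X,(Q.T@(X-np.array(o["eef_pos"])))*1000
E
python3 - <<'E'
from h import *
np.set_printoptions(precision=4,suppress=True)
o=bot.get_obs();p=bot.read_camera("wrist");save(p,"w1.png")
for th,z in(("button_top",.062),("push_plate",.093)):
    for r in bot.tip_of(th,p)[:2]: print(th,r["score"],r["xy"],*watz(o,p,r["xy"],z))
w,x,y,z=o["tool_rot"];Q=R.from_quat([x,y,z,w]).as_matrix();v=np.load("fit.npy")
f=np.array([-np.sin(v[2]),np.cos(v[2]),0])
b=np.array([v[0],v[1],0.062])+f*v[3];print("fit button in tool",Q.T@(b-o["eef_pos"])*1000,"feed",Q.T@f)
E
```

```text
button_top 0.81 [243.0, 245.0] [0.4871 0.023  0.062 ] [-23.4686 -30.0538  89.0027]
push_plate 0.77 [270.7, 263.4] [0.4964 0.0434 0.093 ] [-24.4549  -7.7386  58.0101]
push_plate 0.37 [369.2, 97.5] [0.4166 0.142  0.093 ] [86.2637 54.1862 58.0465]
fit button in tool [-24.2351 -28.4788  89.0031] feed [0.0011 1.     0.0003]
```

View pics/w1.png

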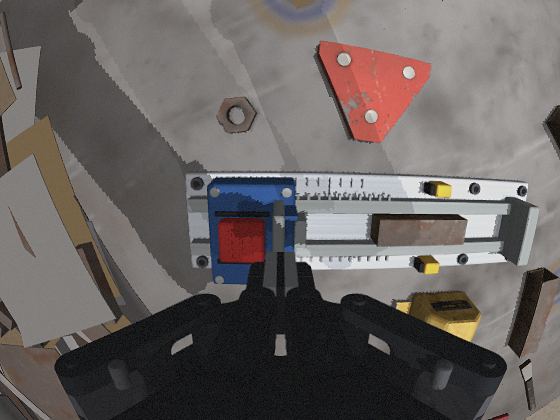

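The wrist view shows the button at (242,241) and the plate at about (278,250). It agrees with the fit to 1.5 mm, and the feed direction lies along tool +y. Going over the button and down to just above it.

jog_arm(motion=[[0,0,0,-24,-27,0,0],[0,0,0,-24,-27,0,0],[0,0,0,-24,-27,40,0],[0,0,0,-24,-27,77,0],[0,0,0,-24,-27,77,0],[0,0,0,-24,-27,77,0]])

```text
t: 3.3
eef_pos: [0.4894, 0.0262, 0.075]
tool_rot: [0.001, 0.189, 0.982, 0.0]
contact_force: [0.2, 0.2, 0.2]
gripper_width: 0.002
grasp_force: 0.0
```

jog_arm(motion=[[0,0,0,0,0,8,0],[0,0,0,0,0,14,0],[0,0,0,0,0,17,0],[0,0,0,0,0,17,0],[0,0,0,0,0,17,0]])

```text
t: 3.92
eef_pos: [0.4893, 0.0255, 0.0572]
tool_rot: [0.0, 0.189, 0.982, 0.0]
contact_force: [1.6, 1.2, 2.7]
gripper_width: 0.001
grasp_force: 1.5
```

jog_arm(motion=[[0,0,0,0,0,2,0],[0,0,0,0,0,2,0],[0,0,0,0,0,2,0]])

```text
t: 4.3
eef_pos: [0.4892, 0.0253, 0.0551]
tool_rot: [0.0, 0.189, 0.982, 0.0]
contact_force: [2.7, 0.7, 3.5]
gripper_width: -0.001
grasp_force: 1.8
```

jog_arm(motion=[[0,0,0,0,0,1.5,0],[0,0,0,0,0,1.5,0],[0,0,0,0,0,1.5,0]])

```text
t: 4.68
eef_pos: [0.4892, 0.0252, 0.054]
tool_rot: [0.0, 0.189, 0.982, 0.0]
contact_force: [0.6, -0.1, 10.9]
gripper_width: -0.001
grasp_force: 5.3
```

The button bottoms at TCP z≈0.054, so it is fully down. Easing off slightly and pushing along the feed.

jog_arm(motion=[[0,0,0,0,4,-0.4,0],[0,0,0,0,8,-0.4,0],[0,0,0,0,13,-0.4,0],[0,0,0,0,19,-0.4,0],[0,0,0,0,26,-0.4,0],[0,0,0,0,33,-0.4,0],[0,0,0,0,40,-0.4,0],[0,0,0,0,47,-0.4,0],[0,0,0,0,52,-0.4,0],[0,0,0,0,54,-0.4,0]])

```text
t: 5.92
eef_pos: [0.5094, 0.0745, 0.0541]
tool_rot: [0.001, 0.19, 0.982, -0.0]
contact_force: [1.6, -1.9, 6.3]
gripper_width: 0.004
grasp_force: 3.3
```

```bash
python3 - <<'E'
from h import *
np.set_printoptions(precision=4,suppress=True)
o=bot.get_obs();print(o["eef_pos"],o["contact_force"])
p=bot.read_camera("wrist")
c=p["pixels"][150:300,170:570][:, :390];p2=cv2.resize(c,None,fx=2,fy=2,interpolation=cv2.INTER_CUBIC);cv2.imwrite("pics/w2.png",p2[:,:,::-1])
t=bot.read_camera("top")
v=np.load("fit.npy");f=np.array([-np.sin(v[2]),np.cos(v[2])])
for th,z in(("button_top",.054),("push_plate",.093),("tube",.012)):
    for n,a in(("w",p),("t",t)):
        for r in bot.tip_of(th,a)[:3]:
            X=watz(o,p,r["xy"],z)[0] if n=="w" else atz(t,r["xy"],z)
            print(n,th,r["score"],"feed y mm",f@(X[:2]-v[:2])*1000)
E
```

```text
[0.5094 0.0745 0.0541] [ 1.5526 -1.862   6.3471]
w button_top 0.78 feed y mm -78.96379588335918
w push_plate 0.75 feed y mm -53.45216131407108
t push_plate 0.66 feed y mm -51.61580959979321
w tube 0.82 feed y mm 30.455485658840388
t tube 0.9 feed y mm 35.70773217409162
t tube 0.6 feed y mm 259.2827830035714
t tube 0.57 feed y mm 239.10352774539726
```

View pics/w2.png

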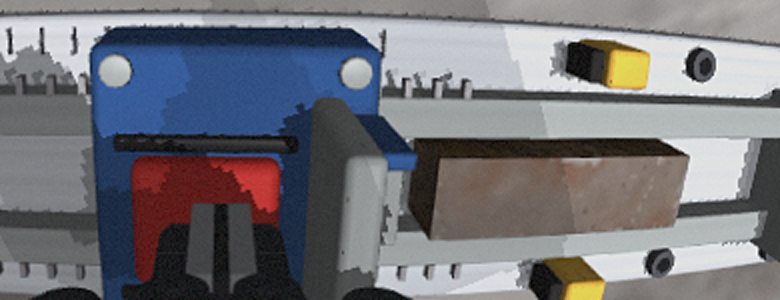

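The carriage has moved about 49 mm with the button down. Its nose is near the tube (crop x≈412), and the stops are at (615,65) and (570,280). I'll keep pushing and slow down near the end.

jog_arm(motion=[[0,0,0,0,4,0,0],[0,0,0,0,8,0,0],[0,0,0,0,13,0,0],[0,0,0,0,19,0,0],[0,0,0,0,25,0,0],[0,0,0,0,31,0,0],[0,0,0,0,36,0,0],[0,0,0,0,41,0,0],[0,0,0,0,44,0,0],[0,0,0,0,46,0,0]])

```text
t: 7.58
eef_pos: [0.5266, 0.1164, 0.0541]
tool_rot: [0.001, 0.19, 0.982, -0.001]
contact_force: [1.6, -4.1, 6.7]
gripper_width: 0.0
grasp_force: 3.3
```

jog_arm(motion=[[0,0,0,0,2,0,0],[0,0,0,0,4,0,0],[0,0,0,0,6,0,0],[0,0,0,0,8,0,0],[0,0,0,0,10,0,0],[0,0,0,0,12,0,0],[0,0,0,0,14,0,0],[0,0,0,0,15,0,0]])

```text
t: 8.57
eef_pos: [0.5323, 0.1302, 0.0541]
tool_rot: [0.001, 0.19, 0.982, -0.001]
contact_force: [3.4, -4.3, 7.2]
gripper_width: 0.0
grasp_force: 3.2
```

```bash
cat > m.py <<'E'
from h import *
import sys
np.set_printoptions(precision=4,suppress=True)
o=bot.get_obs();v=np.load("fit.npy");f=np.array([-np.sin(v[2]),np.cos(v[2])])
print(o["eef_pos"],o["contact_force"],"tcp y",f@(np.array(o["eef_pos"])[:2]-v[:2])*1000)
p=bot.read_camera("wrist")
c=p["pixels"][150:300,170:560];cv2.imwrite("pics/"+sys.argv[1],cv2.resize(c,None,fx=2,fy=2,interpolation=cv2.INTER_CUBIC)[:,:,::-1])
for th,z in(("button_top",.054),("push_plate",.093),("tube",.012)):
    for r in bot.tip_of(th,p)[:1]: print(th,r["score"],f@(watz(o,p,r["xy"],z)[0][:2]-v[:2])*1000)
E
python3 m.py w3.png
```

```text
[0.5323 0.1302 0.0541] [ 3.4218 -4.2879  7.1564] tcp y -13.486037295561166
button_top 0.85 -17.32302593243874
push_plate 0.74 6.859055629896355
tube 0.73 81.04762654549101
```

View pics/w3.png

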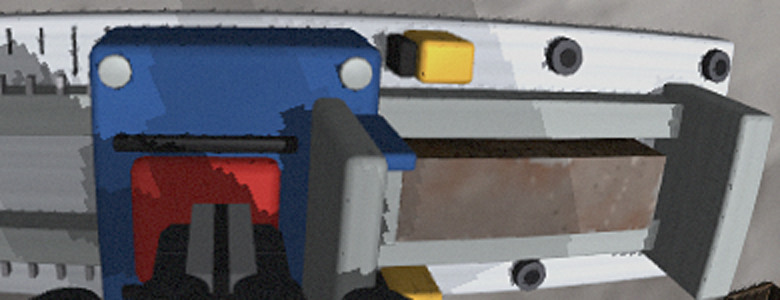

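Carriage front (crop x≈380) is now a few mm short of the stop (x≈388). Creeping on until I feel contact.

jog_arm(motion=[[0,0,0,0,1.5,0,0],[0,0,0,0,3,0,0],[0,0,0,0,4.5,0,0],[0,0,0,0,6,0,0],[0,0,0,0,7.5,0,0],[0,0,0,0,9,0,0],[0,0,0,0,10,0,0],[0,0,0,0,10,0,0]])

```text
t: 9.78
eef_pos: [0.5356, 0.1385, 0.0541]
tool_rot: [0.0, 0.19, 0.982, -0.001]
contact_force: [2.5, -5.8, 7.7]
gripper_width: -0.002
grasp_force: 4.0
```

```bash
python3 m.py w4.png
```

```text
[0.5356 0.1385 0.0541] [ 2.4699 -5.8146  7.6998] tcp y -4.522305775040435
button_top 0.73 -9.095467133428526
push_plate 0.83 15.09959426992405
tube 0.67 88.118406251909
```

View pics/w4.png

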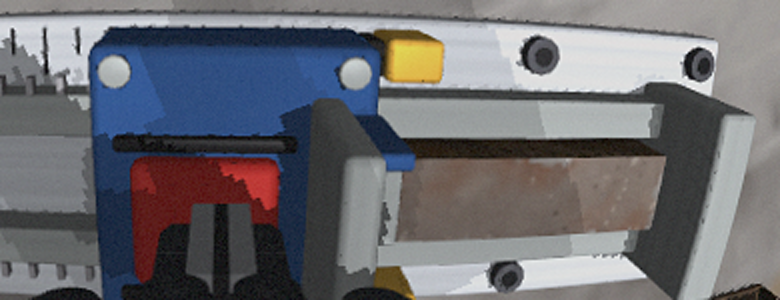

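The stop's dark face is almost hidden, but there is no clear force rise yet. Carrying on until there is a firm push.

jog_arm(motion=[[0,0,0,0,1.5,0,0],[0,0,0,0,3,0,0],[0,0,0,0,4.5,0,0],[0,0,0,0,6,0,0],[0,0,0,0,6,0,0]])

```text
t: 10.6
eef_pos: [0.5363, 0.1418, 0.054]
tool_rot: [-0.001, 0.191, 0.982, -0.003]
contact_force: [-2.4, -10.3, 14.6]
gripper_width: 0.001
grasp_force: 7.2
```

```bash
python3 m.py w5.png
```

```text
[0.5363 0.1418 0.054 ] [ -2.4048 -10.2577  14.6212] tcp y -1.2192156669139755
button_top 0.95 -8.6369573261298
push_plate 0.67 15.301929395290491
tube 0.97 224.0595429536291
```

jog_arm(motion=[[0,0,0,0,2,0,0],[0,0,0,0,4,0,0],[0,0,0,0,6,0,0],[0,0,0,0,6,0,0],[0,0,0,0,6,0,0]])

```text
t: 11.42
eef_pos: [0.5366, 0.1428, 0.0539]
tool_rot: [-0.003, 0.193, 0.981, -0.006]
contact_force: [-9.1, -20.7, 23.5]
gripper_width: -0.002
grasp_force: 14.0
```

```bash
python3 m.py w6.png
```

```text
[0.5366 0.1428 0.0539] [ -9.0792 -20.7433  23.4614] tcp y -0.1854594806779567
button_top 0.66 -8.909595624683119
push_plate 0.59 15.051719017087601
tube 0.94 222.32217269121733
```

View pics/w6.png

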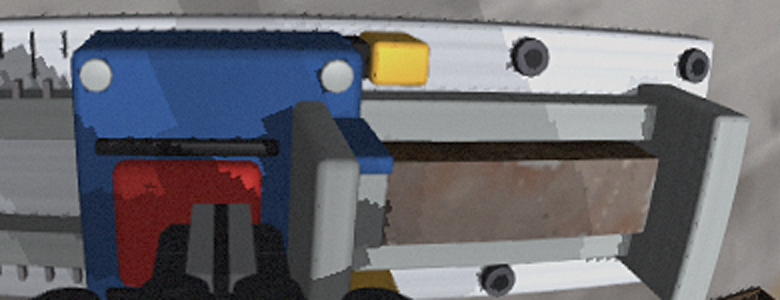

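The carriage is firm against the stops: 22 N of push and the button no longer advances (y≈-9 throughout), with the tube at the nose. Easing off most of the push, then lifting straight up.

jog_arm(motion=[[0,0,0,0,-3,0,0],[0,0,0,0,-6,0,0],[0,0,0,0,-6,-2,0],[0,0,0,0,-7,-5,0],[0,0,0,0,-7,-10,0],[0,0,0,0,-7,-18,0],[0,0,0,0,-9,-50,0],[0,0,0,0,-9,-100,0],[0,0,0,0,-9,-120,0]])

```text
t: 12.75
eef_pos: [0.5375, 0.1452, 0.177]
tool_rot: [0.002, 0.189, 0.982, 0.001]
contact_force: [-0.2, 0.8, -0.7]
gripper_width: 0.001
grasp_force: 0.0
```

jog_arm(motion=[[0,0,0,80,-60,-50,0],[0,0,0,80,-60,-50,0],[0,0,0,80,-60,-50,0]])

```text
t: 13.12
eef_pos: [0.4379, 0.1182, 0.2255]
tool_rot: [0.0, 0.189, 0.982, 0.001]
contact_force: [1.4, 0.4, 1.1]
gripper_width: -0.002
grasp_force: 0.0
```

```bash
python3 - <<'E'
from h import *
np.set_printoptions(precision=4,suppress=True)
v=np.load("fit.npy");f=np.array([-np.sin(v[2]),np.cos(v[2])]);o=bot.get_obs();print(o["t"],o["eef_pos"],o["contact_force"])
for n in("wrist","top","scene"):
    p=bot.read_camera(n)
    if n!="top": save(p,"end_"+n+".png")
    for th,z in(("button_top",.062),("push_plate",.093),("tube",.012),("feeder",0)):
        for r in bot.tip_of(th,p)[:2]:
            X=watz(o,p,r["xy"],z)[0] if n=="wrist" else atz(p,r["xy"],z)
            print(n,th,r["score"],r["xy"],f@(X[:2]-v[:2])*1000)
a=cv2.imread("pics/end_scene.png")[190:370,190:390];a=cv2.resize(a,None,fx=2.2,fy=2.2)
b=cv2.imread("pics/end_wrist.png");b=cv2.resize(b,(350,396*350//528))
c=np.zeros((396,790,3),np.uint8);c[:,:440]=a[:396];c[:b.shape[0],440:]=b;cv2.imwrite("pics/end.png",c)
E
```

```text
13.125 [0.4379 0.1182 0.2255] [1.4054 0.4335 1.0973]
wrist button_top 0.83 [331.4, 269.6] -6.457294357425152
wrist push_plate 0.79 [357.3, 285.2] 15.155153349228147
wrist tube 0.94 [466.3, 317.1] 220.04391610292345
wrist tube 0.93 [401.7, 248.0] 90.94815638460514
wrist feeder 0.95 [329.6, 244.0] 0.2653203931981877
top button_top 0.5 [316.4, 223.0] -5.966800648646794
top push_plate 0.78 [304.3, 216.5] 22.740936556248652
top tube 0.9 [186.9, 219.5] 256.97628566011724
top tube 0.86 [230.1, 135.3] 235.7357663652773
top feeder 0.92 [313.3, 221.9] -2.3984509466567325
scene button_top 0.66 [335.0, 254.2] -24.16256517542747
scene button_top 0.64 [297.6, 256.4] -16.79898170173856
scene push_plate 0.67 [288.2, 229.5] 16.988918993936586
scene tube 0.68 [221.0, 215.3] 231.93998387718693
scene tube 0.6 [319.7, 209.0] 213.10527792994316
scene feeder 0.85 [291.5, 282.4] -1.0004917852178714
scene feeder 0.25 [248.5, 349.9] -137.13499173942975
```

View pics/end.png

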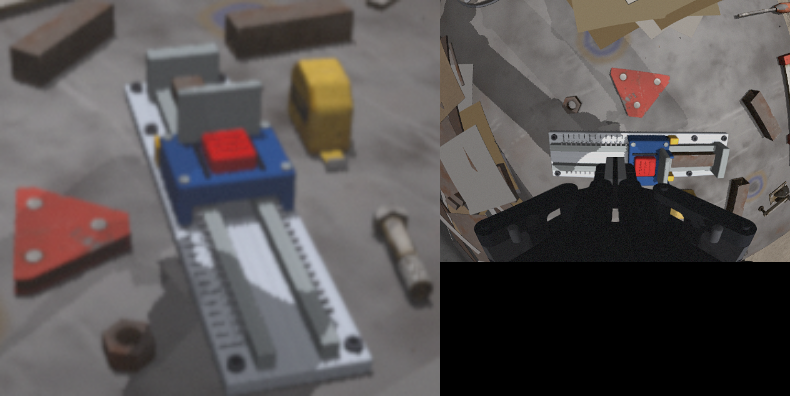

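The carriage is against the yellow stops, the red button is up at (230,148), the tube lies ahead of the nose, and the bystanders haven't moved. Handing in.

```bash
python3 -c "
from station import bot
print(bot.hand_in())"
```

```text
the job is handed in; nothing more can be done
None
```

I handed the job in at about 13 s: the carriage is home against the yellow stops, the button is back up, and the tube was pushed ahead by the nose. The camera put the tube at about y +91 mm against the +85 to +89 mm wanted, which is within my few-mm measuring error, so the tube's final position is not confirmed.

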